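Find and mark the balance point of a counterweight beam

TASK

Slide the aluminium beam along the balancing stand, a little at a time, until it just tips over the steel fulcrum rod and stays tipped by itself when you let go. Then slide the red pointer along the beam to mark the balance point you have found, and leave the beam lying tipped on the stand; do not disturb the side cutters, the motor or the tape.

Things in the scene. Friction and masses are not known exactly. Their poses are not given: they have to be found in the camera images.
- stand: Balancing stand, fixed to the bench: base plate 400 x 90 x 8 mm, grey flat bed 70 mm wide, top 50 mm above the bench. Origin on the bench below the fulcrum; x = direction to slide the beam in, y across, z up. Bed from x = -270 to -6 mm. On it two blue guides, 12 mm high, x = -85 to -10 mm, 24 mm apart, the beam between them. A black rest 38 mm high at x = 82 to 98 mm catches the tipped beam.
- fulcrum (a point): Top of the steel fulcrum rod (8 mm diameter, 70 mm long across the stand), level with the top of the bed; axes as stand. The beam pivots here when its centre of mass passes it.
- beam_mid (a point): Centre of the loose counterweight beam: aluminium profile 300 long (x) x 20 x 20 mm, black end caps, 0.45 to 0.75 kg. x points to its front end, which starts past the fulcrum; the rear end lies on the bed behind the guides, also when it tips. Ballast fixed inside, unseen: balance point up to 35 mm either side of the centre. Tipped, the front points 0.13 rad down; the beam lies on fulcrum and rest.
- pointer_mid (a point): Middle of the upright fin of the red pointer, 14.5 mm above the beam's top. Fin 10 mm thick along the beam, 14 mm wide, top 25 mm above the beam's top, white line in its middle; foot 24 x 16 x 4 mm. It runs in a groove along the beam's top, slides with about 0.4 N (a tenth or so of the beam's weight), stays where it is left and cannot come off. It starts near the rear end.
- pointer (a joint): Position of the pointer along the beam's x, m, 0 at the beam's centre, positive towards the front end; range -0.13 to 0.13.
- side_cutters: Bystander: red-handled side cutters, 42 x 136 x 10 mm, lying loose beside the stand; origin at the centre of the underside.
- spare_motor: Bystander: small stepper motor, 40 x 35 x 50 mm, standing loose beside the stand, shaft up; origin at the centre of the underside.
- tape_black: Bystander: roll of black tape, 57 mm across, 18 mm high, lying loose beside the stand; origin at the centre of the underside.

How it is judged:
On the way, in this order (a step that is already met when the one before it is completed fails the run):
1. the beam has tipped front end down between its guides and stays so without being touched, its balance point no more than 16 mm past the fulcrum (angle between beam's own x axis and vertical above 1.65 rad and y of beam_mid in the frame of stand between -0.012 and 0.012 m and z of beam_mid in the frame of stand between 0.045 and 0.075 m and x of balance in the frame of stand between -0.006 and 0.016 m and contact force between beam and the fingers below 0.05 N and contact force between beam and the arm below 0.05 N), for 0.3 s.
2. the pointer's line is within 9 mm of the beam's true balance point (balance: a point at the hidden centre of mass) (x of pointer_mid in the frame of balance between -0.009 and 0.009 m), for 0.2 s.
At the end, for the whole second after the job is handed in: The beam lies at rest between the guides, tipped more than 4.5 degrees front end down, its balance point no more than 16 mm past the fulcrum; the pointer stands within 9 mm of the balance point (all of step 2 and angle between beam's own x axis and vertical above 1.65 rad and y of beam_mid in the frame of stand between -0.012 and 0.012 m and z of beam_mid in the frame of stand between 0.045 and 0.075 m and x of balance in the frame of stand between -0.006 and 0.016 m and linear speed of beam below 0.02 m/s); the robot touches nothing.
It fails at once if the side cutters are moved by more than 25 mm (distance of side_cutters from where it was at the start of the episode above 0.025 m).
It fails at once if the motor is moved by more than 25 mm (distance of spare_motor from where it was at the start of the episode above 0.025 m).
It fails at once if the tape roll is moved by more than 25 mm (distance of tape_black from where it was at the start of the episode above 0.025 m).
It fails at once if the beam drops off the stand (height (world z) of beam_mid below 0.035 m).
It also fails if it takes over 72 s, if anything falls off the work surface, if the arm or the gripper's body presses on something with over 40 N, if the wrist force passes 120 N, or if a joint passes its speed limit or range.

ROBOT

A 6-joint arm with a two-finger parallel gripper is mounted at the origin on a cart in front of the work surface, level with it; the furniture and walls round the work are solid. World frame = base frame: x ahead of the robot, y to its left, z up, the work surface at z = 0. Lengths are in m, angles in rad, forces in N, time in s.
With the tool pointing down it reaches from about 0.35 to 0.925 m from the base axis. Payload 6.4 kg.
Tool frame: the origin (TCP) lies midway between the tips of the shut fingers; the grasp point (between the pads) lies 19 mm behind it (tcp_to_grasp is the distance from the TCP to the grasp point, in m); z points along the fingers, y is the line along which they close (so a half turn about z gives the same grasp; the last joint's range is limited). The gripper opens to 94 mm and grips with 3 to 60 N. Pads are 16 mm wide; open, the fingers measure 119 mm over their backs; the gripper's body (75 mm by 177 mm) begins 78 mm behind the grasp point.
Start: joints at [1.002, 0.245, 1.558, -0, 1.339, -0.174], TCP at [0.25, 0.6, 0.205] pointing down, gripper open.
Joint ranges: [-3.13, 3.13], [-1.02, 2.26], [0.13, 2.54], [-0.95, 4.09], [0.21, 2.88], [-2.74, 2.74]. Speed limits (rad/s): [2.57, 2.57, 3.14, 3.14, 3.14, 3.14].

INTERFACE

Orientations are given as a 3x3 rotation matrix whose columns are the frame's x, y, z axes.
In Python, from cell import * gives the robot as it stands.
- The arm moves only by the tool apply_moves, never from a script. Its argument "plan" is a list of rows, each an object with "delta_rot": the turn, a rotation vector about the world's x, y, z in rad, a list of three; "dp": the shift along the world's x, y, z in units of 25 mm (1.0 is 25 mm), a list of three; "hand": the gripper command: -1 is shut, 1 is fully open, values between are in proportion. A call has 1 to 20 rows; each row shifts and turns the commanded pose from where the row before left it; what a row does not reach is not made up. A row lasts 1/12 s, in which the tool goes at most 41.7 mm and 7.16 degrees, less where a joint would pass 70% of its speed; a pose out of reach is approached as far as the arm can. A call is refused whole if a number of a shift passes 1 or a number of a turn 0.125, either way. A call with a gripper value outside its range is refused whole. The fingers move at their own pace and stop on an object; "force" is the grip in N (left out, the last holds). Time passes only in rows, so rows that do not move let the fingers close. It gives the time, the measured TCP pose, the force, the opening and the grip force at its end, in the units of the state.
- get_state(): the state, without advancing time (a new reading comes with each control period).
- snapshot(name): name is "scene" or "side" or "wrist"; returns (picture, depth): 420x560x3 uint8, blue, green, red; 420x560 float32, m along the optical axis (not along the pixel's ray), 0 where there is no reading.
- camera_model(name): a dict with "fx", "fy", "cx", "cy" (pixels), "k1" (the pictures are not rectified: a ray, as slopes to the right and down, at radius r is drawn at 1 + k1 r^2 times it, then the intrinsics apply), "view" (4x4, takes a point from world to camera coordinates). Camera axes: x right, y up, looking along -z (the intrinsics and any distortion apply to the point x, -y, -z); pixel columns grow to the right and rows downward; lengths in m; the calibration is good to about 2 mm. A picture is of the moment at which its call begins: read the wrist's pose just before it. camera_model takes no time and is no camera call; for the wrist camera it gives the pose at the moment of the call.
- hand_in(): hands the job in; it is judged then, once.
The state is a dict: "time_s": time; "joint_positions": joint angles; "joint_velocities": joint speeds; "effort": joint torques, N m; "eef_pos": TCP position; "orientation": TCP orientation; "contact_force": force on the tool from outside, world axes, zero at the start; "wrist_torque": the same for the moment, N m; "width": finger opening in m; "finger_force": force on a finger pad.
Only numpy, scipy, OpenCV 4.12 (cv2) and the standard library are available. Lean on these libraries where they do the work, as an engineer would, in place of code of your own. Each camera call takes 0.05 s, during which the arm holds its last target. There are 200 camera calls.

## Working session

There is one attempt and no reset: what is moved stays moved. The work goes in short steps, Python scripts to look and compute and a tool call to move; the robot and the scene stay as the last step left them, time stands still between calls to the robot, and variables do not carry over. Pictures are saved under pics/ and viewed, at most 10 in all, crops included, and the job is handed in when it is done.

Besides the shell and the picture viewer there is one more tool, called after "Call:" by a JSON object that holds its "api" and its "payload", one argument or row to a line. apply_moves: Moves the arm, as the interface text tells. Its arguments: {"type":"object","properties":{"plan":{"type":"array","items":{"type":"object","properties":{"delta_rot":{"type":"array","items":{"type":"number"}},"dp":{"type":"array","items":{"type":"number"}},"hand":{"type":"number"}}}},"force":{"type":"number"}},"required":["plan"]}

```bash
mkdir -p pics
cat > h.py <<'E'
from cell import *
import numpy as np, cv2
def ray(cam,u,v):
    m=camera_model(cam) if isinstance(cam,str) else cam
    x=(u-m['cx'])/m['fx'];y=(v-m['cy'])/m['fy']
    a,b=x,y
    for _ in range(20):
        s=1+m['k1']*(a*a+b*b);a,b=x/s,y/s
    V=np.array(m['view']);R=V[:3,:3];t=V[:3,3]
    return -R.T@t, R.T@np.array([a,-b,-1])
def onz(cam,u,v,z):
    o,d=ray(cam,u,v);return o+d*(z-o[2])/d[2]
def dep(cam,D,u,v):
    o,d=ray(cam,u,v);return o+d*D[int(v),int(u)]
def proj(cam,P):
    m=camera_model(cam) if isinstance(cam,str) else cam
    V=np.array(m['view']);c=V[:3,:3]@np.array(P)+V[:3,3]
    a,b=c[0]/-c[2],-c[1]/-c[2];s=1+m['k1']*(a*a+b*b)
    return m['fx']*a*s+m['cx'],m['fy']*b*s+m['cy']
E
python3 - <<'E'
from h import *
for n in('scene','side'):
    p,d=snapshot(n);cv2.imwrite(f'pics/{n}0.png',p);np.save(n+'0.npy',d)
    print(n,-np.array(camera_model(n)['view'])[:3,:3].T@np.array(camera_model(n)['view'])[:3,3])
print(get_state())
E
```

```text
scene [-0.05144549 -0.42427604  0.53842169]
side [0.22049548 0.49805057 0.67453987]
{'time_s': 0.1, 'joint_positions': array([ 1.00185936e+00,  2.45709061e-01,  1.55888311e+00, -8.21016816e-06,
        1.33870578e+00, -1.74118325e-01]), 'joint_velocities': array([ 2.69899737e-05, -1.80649582e-03, -3.01691465e-03,  6.40387871e-04,
       -2.30417635e-04,  1.46604862e-03]), 'effort': array([-5.22904375e-04, -4.16910231e+01, -3.15526772e+01,  6.86305342e-02,
        3.08892620e-02, -7.11504140e-05]), 'eef_pos': array([0.24972876, 0.59952801, 0.20448289]), 'orientation': array([[-9.23066934e-01,  3.84638277e-01, -9.11974306e-04],
       [ 3.84639250e-01,  9.23065854e-01, -1.44097236e-03],
       [ 2.87559215e-04, -1.68089505e-03, -9.99998546e-01]]), 'contact_force': array([-0.54420495,  0.01042494,  0.70477162]), 'wrist_torque': array([0.01175739, 0.00792433, 0.00239005]), 'finger_force': 0.0, 'width': 0.09389460293531596}
```

View pics/scene0.png

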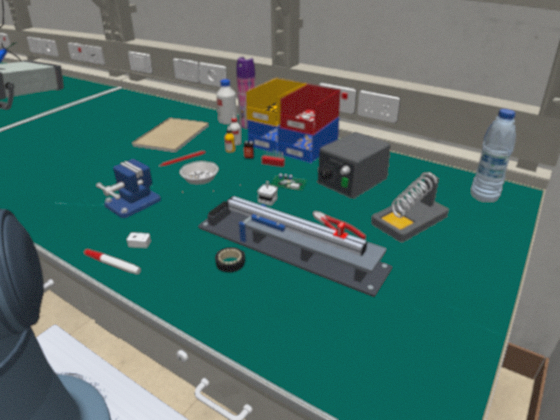

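View pics/side0.png

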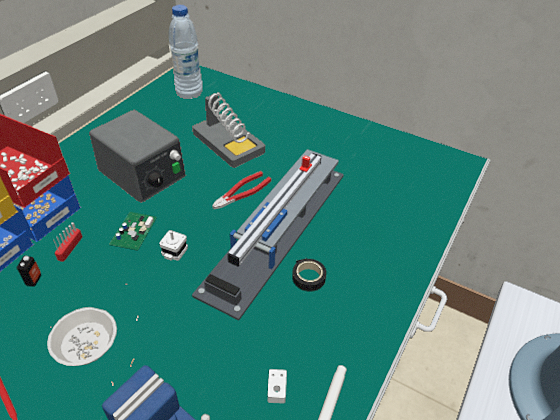

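Scene view: the stand runs from the rest, left (218,212), to the rear, right (370,250), with the cutters behind it. Side view: beam front cap at about (234,255), rear end (318,155), red pointer (307,160), rest (222,290), motor (173,243), tape (310,273).

Run:
```python
from h import *
p=cv2.imread('pics/side0.png');d=np.load('side0.npy')
cv2.imwrite('pics/crop0.png',cv2.resize(p[130:330,180:380],(800,800),interpolation=cv2.INTER_CUBIC)[:,:800][:, :][:600] if 0 else cv2.resize(p[140:320,170:390],(733,600),interpolation=cv2.INTER_CUBIC))
for n,u,v,z in[('front',234,252,.07),('rear',318,155,.07),('tape',310,273,.018),('motor',173,240,.05),('cut',242,190,.01),('ptr',306,160,.085),('rest',222,285,.038)]:
    print(n,onz('side',u,v,z).round(3),dep('side',d,u,v).round(3))
```

```text
front [0.535 0.075 0.07 ] [0.536 0.073 0.068]
rear [ 0.534 -0.215  0.07 ] [ 0.534 -0.214  0.071]
tape [0.429 0.011 0.018] [ 0.435 -0.002  0.   ]
motor [0.646 0.091 0.05 ] [0.657 0.08  0.033]
cut [ 0.642 -0.109  0.01 ] [ 0.648 -0.117  0.001]
ptr [ 0.539 -0.172  0.085] [ 0.534 -0.161  0.095]
rest [0.529 0.118 0.038] [0.528 0.12  0.04 ]
```

View pics/crop0.png

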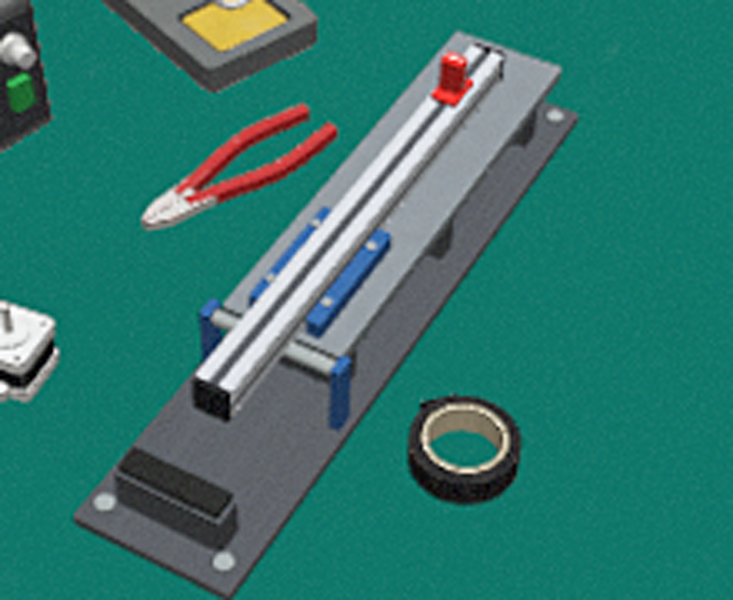

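Crop: beam with fulcrum rod visible at about full-frame (236,235) and (269,249); front cap bottom at (234,263); pointer fin (306,160); rest (223,287).

Run:
```python
from h import *
p=cv2.imread('pics/side0.png');d=np.load('side0.npy')
m=camera_model('side')
V,U=np.mgrid[140:320,170:390];V=V.ravel();U=U.ravel()
P=np.array([dep(m,d,u,v) for u,v in zip(U,V)]);C=p[V,U].astype(int)
top=(abs(P[:,2]-.071)<.004)&(abs(P[:,0]-.534)<.03)
T=P[top];print('beam top z',np.median(T[:,2]));
k=np.polyfit(T[:,1],T[:,0],1);print('beam line x=ky+c',k,'y range',np.percentile(T[:,1],[0,.5,99.5,100]),'width',np.percentile(T[:,0]-np.polyval(k,T[:,1]),[2,98]))
red=(C[:,2]>150)&(C[:,1]<80)&(abs(P[:,0]-.534)<.03)
print('ptr',P[red].min(0),P[red].max(0)); f=red&(P[:,2]>.08);print('fin med',np.median(P[f],0))
rs=(abs(P[:,2]-.038)<.004)&(P[:,1]>.09)&(C.max(1)<60);print('rest',np.percentile(P[rs],[3,50,97],axis=0))
bed=(abs(P[:,2]-.05)<.003)&(abs(P[:,0]-.534)<.045);B=P[bed];print('bed',np.percentile(B,[1,99],axis=0))
blue=(C[:,0]>120)&(C[:,2]<70)&(C[:,1]<110)
for nm,s in(('guides',blue&(abs(P[:,2]-.062)<.003)),('blue',blue&(P[:,1]>.01)&(P[:,2]>.03))):print(nm,np.percentile(P[s],[1,50,99],axis=0))
for u,v in((236,235),(262,245),(269,249)):print(onz(m,u,v,.05),dep(m,d,u,v))
```

```text
beam top z 0.07027788474983049
beam line x=ky+c [-0.01589925  0.53298296] y range [-0.21577701 -0.2130672   0.08491189  0.08575874] width [-0.00973606  0.01053224]
ptr [ 0.52832945 -0.17732749  0.07410702] [ 0.54314062 -0.15273816  0.09758262]
fin med [ 0.53344957 -0.16324861  0.09561493]
rest [[0.50427416 0.11017338 0.03551342]
 [0.52962674 0.11746889 0.03818764]
 [0.55680331 0.12359631 0.04050413]]
bed [[ 0.49590224 -0.24069121  0.04740451]
 [ 0.57140607  0.03323956  0.05287776]]
guides [[ 0.51232386 -0.05612843  0.06009986]
 [ 0.52114265 -0.01581365  0.06272456]
 [ 0.55336718  0.01617426  0.06477463]]
blue [[0.22049548 0.01018938 0.04276055]
 [0.51644137 0.02337873 0.05256067]
 [0.57285969 0.49805057 0.67453987]]
[0.56316492 0.02752616 0.05      ] [0.56266773 0.02820886 0.05090616]
[0.51417862 0.02387626 0.05      ] [0.5139929  0.02417612 0.05039494]
[0.49982371 0.02535136 0.05      ] [0.4985995  0.02742306 0.05273717]
```

Fulcrum is at y≈0.027 and the beam runs along +y: rear face at y≈-0.2155, mid ≈-0.065, pointer ≈-0.165. I'll push from behind with shut fingers.

Call:
{"api": "apply_moves", "payload": {
  "plan": [
    {"dp": [0.34,-1,0],"delta_rot": [0,0,-0.034],"hand": -1},
    {"dp": [0.34,-1,0],"delta_rot": [0,0,-0.034],"hand": -1},
    {"dp": [0.34,-1,0],"delta_rot": [0,0,-0.034],"hand": -1},
    {"dp": [0.34,-1,0],"delta_rot": [0,0,-0.034],"hand": -1},
    {"dp": [0.34,-1,0],"delta_rot": [0,0,-0.034],"hand": -1},
    {"dp": [0.34,-1,0],"delta_rot": [0,0,-0.034],"hand": -1},
    {"dp": [0.34,-1,0],"delta_rot": [0,0,-0.034],"hand": -1},
    {"dp": [0.34,-1,0],"delta_rot": [0,0,-0.034],"hand": -1},
    {"dp": [0.34,-1,0],"delta_rot": [0,0,-0.034],"hand": -1},
    {"dp": [0.34,-1,0],"delta_rot": [0,0,-0.034],"hand": -1},
    {"dp": [0.34,-1,0],"delta_rot": [0,0,-0.034],"hand": -1},
    {"dp": [0.34,-1,0],"delta_rot": [0,0,-0.034],"hand": -1},
    {"dp": [0.34,-1,0],"delta_rot": [0,0,-0.034],"hand": -1},
    {"dp": [0.34,-1,0],"delta_rot": [0,0,-0.034],"hand": -1},
    {"dp": [0.34,-1,0],"delta_rot": [0,0,-0.034],"hand": -1},
    {"dp": [0.34,-1,0],"delta_rot": [0,0,-0.034],"hand": -1},
    {"dp": [0.34,-1,0],"delta_rot": [0,0,-0.034],"hand": -1},
    {"dp": [0.34,-1,0],"delta_rot": [0,0,-0.034],"hand": -1},
    {"dp": [0.34,-1,0],"delta_rot": [0,0,-0.034],"hand": -1},
    {"dp": [0.34,-1,0],"delta_rot": [0,0,-0.034],"hand": -1}
  ],
  "force": 20
}}

```text
time_s: 1.77
eef_pos: [0.4199, 0.0988, 0.2052]
orientation: [[-0.474, 0.88, -0.0], [0.88, 0.474, 0.0], [0.0, -0.0, -1.0]]
contact_force: [0.4, 0.1, -0.4]
width: 0.0006
finger_force: 0.0
```

Call:
{"api": "apply_moves", "payload": {
  "plan": [
    {"dp": [0.34,-1,0],"delta_rot": [0,0,-0.034],"hand": -1},
    {"dp": [0.34,-1,0],"delta_rot": [0,0,-0.034],"hand": -1},
    {"dp": [0.34,-1,0],"delta_rot": [0,0,-0.034],"hand": -1},
    {"dp": [0.34,-1,0],"delta_rot": [0,0,-0.034],"hand": -1},
    {"dp": [0.34,-1,0],"delta_rot": [0,0,-0.034],"hand": -1},
    {"dp": [0.34,-1,0],"delta_rot": [0,0,-0.034],"hand": -1},
    {"dp": [0.34,-1,0],"delta_rot": [0,0,-0.034],"hand": -1},
    {"dp": [0.34,-1,0],"delta_rot": [0,0,-0.034],"hand": -1},
    {"dp": [0.34,-1,0],"delta_rot": [0,0,-0.034],"hand": -1},
    {"dp": [0.34,-1,0],"delta_rot": [0,0,-0.034],"hand": -1},
    {"dp": [0.34,-1,0],"delta_rot": [0,0,-0.034],"hand": -1},
    {"dp": [0.34,-1,0],"delta_rot": [0,0,-0.034],"hand": -1},
    {"dp": [0.34,-1,0],"delta_rot": [0,0,-0.034],"hand": -1},
    {"dp": [0.34,-1,0],"delta_rot": [0,0,-0.034],"hand": -1},
    {"dp": [0,0,0],"delta_rot": [0,0,0],"hand": -1},
    {"dp": [0,0,0],"delta_rot": [0,0,0],"hand": -1},
    {"dp": [0,0,0],"delta_rot": [0,0,0],"hand": -1}
  ]
}}

```text
time_s: 3.18
eef_pos: [0.5386, -0.2492, 0.2049]
orientation: [[-0.021, 1.0, -0.001], [1.0, 0.021, 0.001], [0.001, -0.001, -1.0]]
contact_force: [0.3, -0.2, -1.7]
width: 0.0004
finger_force: 0.0
```

Call:
{"api": "apply_moves", "payload": {
  "plan": [
    {"dp": [-0.08,0,-1],"hand": -1},
    {"dp": [0,0,-1],"hand": -1},
    {"dp": [0,0,-1],"hand": -1},
    {"dp": [0,0,-1],"hand": -1},
    {"dp": [0,0,-1],"hand": -1},
    {"dp": [0,0,-0.6],"hand": -1},
    {"dp": [0,0,-0.32],"hand": -1},
    {"dp": [0,0,0],"hand": -1},
    {"dp": [0,0.4,0],"hand": -1},
    {"dp": [0,0.4,0],"hand": -1},
    {"dp": [0,0.2,0],"hand": -1},
    {"dp": [0,0.2,0],"hand": -1},
    {"dp": [0,0.2,0],"hand": -1},
    {"dp": [0,0.2,0],"hand": -1},
    {"dp": [0,0.2,0],"hand": -1},
    {"dp": [0,0,0],"hand": -1}
  ]
}}

```text
$.plan[0]: bad value
```

```bash
cat >> h.py <<'E'
def beam(name=None):
    p,d=snapshot('side');m=camera_model('side')
    if name: cv2.imwrite(name,p)
    V,U=np.mgrid[140:320,170:390];V=V.ravel();U=U.ravel()
    P=np.array([dep(m,d,u,v) for u,v in zip(U,V)]);C=p[V,U].astype(int)
    L=(abs(P[:,0]-.534)<.012)&(P[:,1]<.19)&(P[:,1]>-.24)
    prof=[]
    for y in np.arange(-.2,.18,.02):
        s=L&(abs(P[:,1]-y)<.01); prof.append((round(y,2),round(float(np.percentile(P[s,2],85)),4) if s.sum()>3 else None))
    T=L&(P[:,2]>.058)&(P[:,2]<.1)
    red=(C[:,2]>150)&(C[:,1]<80)&L&(P[:,2]>.07)
    print('y ext',np.percentile(P[T][:,1],[0.5,99.5]).round(4),'ptr y range',P[red][:,1].min().round(4),P[red][:,1].max().round(4),'n',red.sum())
    g=L&~red&(P[:,2]>.062)&(P[:,1]<.1)&(C.min(1)>110)
    k=np.polyfit(P[g][:,1],P[g][:,2],1);print('tilt',k.round(4))
    print(prof);s=get_state();print(s['time_s'],s['eef_pos'].round(4),s['contact_force'].round(2))
E
python3 -c "
from h import *
beam()"
```

```text
y ext [-0.2128  0.0844] ptr y range -0.1764 -0.1536 n 51
tilt [-0.0031  0.0697]
[(np.float64(-0.2), 0.0711), (np.float64(-0.18), 0.0721), (np.float64(-0.16), 0.0924), (np.float64(-0.14), 0.0712), (np.float64(-0.12), 0.0713), (np.float64(-0.1), 0.071), (np.float64(-0.08), 0.0711), (np.float64(-0.06), 0.0714), (np.float64(-0.04), 0.0712), (np.float64(-0.02), 0.0712), (np.float64(-0.0), 0.0711), (np.float64(0.02), 0.0707), (np.float64(0.04), 0.0706), (np.float64(0.06), 0.0708), (np.float64(0.08), 0.0701), (np.float64(0.1), 0.0382), (np.float64(0.12), 0.0391), (np.float64(0.14), 0.0091), (np.float64(0.16), 0.0027)]
3.2333 [ 0.5386 -0.2489  0.2051] [ 0.32  1.   -0.14]
```

Call:
{"api": "apply_moves", "payload": {
  "plan": [
    {"dp": [-0.08,0,-1],"delta_rot": [0,0,0],"hand": -1},
    {"dp": [0,0,-1],"delta_rot": [0,0,0],"hand": -1},
    {"dp": [0,0,-1],"delta_rot": [0,0,0],"hand": -1},
    {"dp": [0,0,-1],"delta_rot": [0,0,0],"hand": -1},
    {"dp": [0,0,-1],"delta_rot": [0,0,0],"hand": -1},
    {"dp": [0,0,-0.6],"delta_rot": [0,0,0],"hand": -1},
    {"dp": [0,0,-0.32],"delta_rot": [0,0,0],"hand": -1},
    {"dp": [0,0,0],"delta_rot": [0,0,0],"hand": -1},
    {"dp": [0,0.4,0],"delta_rot": [0,0,0],"hand": -1},
    {"dp": [0,0.4,0],"delta_rot": [0,0,0],"hand": -1},
    {"dp": [0,0.2,0],"delta_rot": [0,0,0],"hand": -1},
    {"dp": [0,0.2,0],"delta_rot": [0,0,0],"hand": -1},
    {"dp": [0,0.2,0],"delta_rot": [0,0,0],"hand": -1},
    {"dp": [0,0.2,0],"delta_rot": [0,0,0],"hand": -1},
    {"dp": [0,0.2,0],"delta_rot": [0,0,0],"hand": -1},
    {"dp": [0,0,0],"delta_rot": [0,0,0],"hand": -1}
  ]
}}

```text
time_s: 4.57
eef_pos: [0.5376, -0.2045, 0.0581]
orientation: [[-0.02, 1.0, 0.001], [1.0, 0.02, -0.0], [-0.0, 0.001, -1.0]]
contact_force: [0.3, -2.0, 1.5]
width: 0.0004
finger_force: 1.1
```

```bash
python3 -c "
from h import *
beam()"
```

```text
y ext [-0.21    0.1054] ptr y range -0.1559 -0.1331 n 56
tilt [-0.0623  0.0705]
[(np.float64(-0.2), 0.1103), (np.float64(-0.18), 0.071), (np.float64(-0.16), 0.071), (np.float64(-0.14), 0.093), (np.float64(-0.12), 0.0711), (np.float64(-0.1), 0.0712), (np.float64(-0.08), 0.0709), (np.float64(-0.06), 0.0713), (np.float64(-0.04), 0.0712), (np.float64(-0.02), 0.0712), (np.float64(-0.0), 0.0711), (np.float64(0.02), 0.0706), (np.float64(0.04), 0.0706), (np.float64(0.06), 0.0706), (np.float64(0.08), 0.0706), (np.float64(0.1), 0.0708), (np.float64(0.12), 0.0389), (np.float64(0.14), 0.009), (np.float64(0.16), 0.0025)]
4.6167 [ 0.5373 -0.2045  0.0578] [-0.11 -2.25  1.13]
```

Call:
{"api": "apply_moves", "payload": {
  "plan": [
    {"dp": [0,0.2,0],"delta_rot": [0,0,0],"hand": -1},
    {"dp": [0,0.2,0],"delta_rot": [0,0,0],"hand": -1},
    {"dp": [-0.02,0.2,0],"delta_rot": [0,0,0],"hand": -1},
    {"dp": [0,0.2,0],"delta_rot": [0,0,0],"hand": -1},
    {"dp": [0,0.2,0],"delta_rot": [0,0,0],"hand": -1},
    {"dp": [-0.02,0.2,0],"delta_rot": [0,0,0],"hand": -1},
    {"dp": [0,0.1,0],"delta_rot": [0,0,0],"hand": -1},
    {"dp": [0,0,0],"delta_rot": [0,0,0],"hand": -1}
  ]
}}

```text
time_s: 5.28
eef_pos: [0.5357, -0.1713, 0.0571]
orientation: [[-0.02, 1.0, -0.001], [1.0, 0.02, 0.001], [0.001, -0.001, -1.0]]
contact_force: [0.8, -2.0, 0.4]
width: 0.0002
finger_force: 0.8
```

```bash
sed -i 's/    print(prof);s=/    print([q for q in prof if q[0]>.05 or q[0]<-.1] and " ".join(str(q[1]) for q in prof));s=/' h.py; python3 -c "
from h import *
beam()"
```

```text
y ext [-0.1768  0.1383] ptr y range -0.1224 -0.1004 n 57
tilt [-0.1233  0.0725]
0.0519 0.1192 0.1274 0.0713 0.0932 0.0874 0.0712 0.0713 0.0714 0.0713 0.0711 0.0707 0.0707 0.0709 0.0708 0.0712 0.0706 0.0693 0.0024
5.3333 [ 0.5355 -0.1713  0.0569] [ 0.83 -1.13  0.33]
```

Call:
{"api": "apply_moves", "payload": {
  "plan": [
    {"dp": [0,0.16,0],"delta_rot": [0,0,0],"hand": -1},
    {"dp": [0,0,0],"delta_rot": [0,0,0],"hand": -1},
    {"dp": [0,-0.24,0],"delta_rot": [0,0,0],"hand": -1},
    {"dp": [0,0,0],"delta_rot": [0,0,0],"hand": -1},
    {"dp": [0,0,0],"delta_rot": [0,0,0],"hand": -1},
    {"dp": [0,0,0],"delta_rot": [0,0,0],"hand": -1},
    {"dp": [0,0.2,0],"delta_rot": [0,0,0],"hand": -1},
    {"dp": [0,0.1,0],"delta_rot": [0,0,0],"hand": -1},
    {"dp": [0,0.1,0],"delta_rot": [0,0,0],"hand": -1},
    {"dp": [0,0,0],"delta_rot": [0,0,0],"hand": -1},
    {"dp": [0,-0.24,0],"delta_rot": [0,0,0],"hand": -1},
    {"dp": [0,0,0],"delta_rot": [0,0,0],"hand": -1},
    {"dp": [0,0,0],"delta_rot": [0,0,0],"hand": -1},
    {"dp": [0,0,0],"delta_rot": [0,0,0],"hand": -1}
  ]
}}

```text
time_s: 6.5
eef_pos: [0.5359, -0.1705, 0.0573]
orientation: [[-0.02, 1.0, -0.0], [1.0, 0.02, 0.0], [0.0, -0.0, -1.0]]
contact_force: [0.2, -0.1, -0.4]
width: 0.0001
finger_force: 0.0
```

```bash
python3 -c "
from h import *
beam()"
```

```text
y ext [-0.1756  0.1453] ptr y range -0.1154 -0.0935 n 56
tilt [-0.1256  0.0724]
0.0521 0.1185 0.1274 0.0713 0.0718 0.0937 0.0712 0.0716 0.0715 0.0714 0.0713 0.0708 0.0706 0.0709 0.0708 0.071 0.0709 0.0705 0.0027
6.55 [ 0.5359 -0.1705  0.0573] [-0.07  0.54 -0.36]
```

Call:
{"api": "apply_moves", "payload": {
  "plan": [
    {"dp": [0,0.2,0],"delta_rot": [0,0,0],"hand": -1},
    {"dp": [0,0.1,0],"delta_rot": [0,0,0],"hand": -1},
    {"dp": [0,0.1,0],"delta_rot": [0,0,0],"hand": -1},
    {"dp": [0,0,0],"delta_rot": [0,0,0],"hand": -1},
    {"dp": [0,-0.24,0],"delta_rot": [0,0,0],"hand": -1},
    {"dp": [0,0,0],"delta_rot": [0,0,0],"hand": -1},
    {"dp": [0,0,0],"delta_rot": [0,0,0],"hand": -1},
    {"dp": [0,0,0],"delta_rot": [0,0,0],"hand": -1},
    {"dp": [0,0.2,0],"delta_rot": [0,0,0],"hand": -1},
    {"dp": [0,0.1,0],"delta_rot": [0,0,0],"hand": -1},
    {"dp": [0,0.1,0],"delta_rot": [0,0,0],"hand": -1},
    {"dp": [0,0,0],"delta_rot": [0,0,0],"hand": -1},
    {"dp": [0,-0.24,0],"delta_rot": [0,0,0],"hand": -1},
    {"dp": [0,0,0],"delta_rot": [0,0,0],"hand": -1},
    {"dp": [0,0,0],"delta_rot": [0,0,0],"hand": -1},
    {"dp": [0,0,0],"delta_rot": [0,0,0],"hand": -1}
  ]
}}

```text
time_s: 7.88
eef_pos: [0.5359, -0.1624, 0.0573]
orientation: [[-0.02, 1.0, -0.0], [1.0, 0.02, 0.001], [0.001, -0.0, -1.0]]
contact_force: [0.3, 0.3, 0.5]
width: 0.0001
finger_force: 0.0
```

```bash
python3 -c "
from h import *
beam()"
```

```text
y ext [-0.1681  0.1532] ptr y range -0.1089 -0.0849 n 52
tilt [-0.1325  0.0731]
0.0521 0.1023 0.1288 0.0715 0.0717 0.0945 0.0732 0.0713 0.0715 0.0715 0.071 0.0706 0.0707 0.0706 0.0707 0.0714 0.0706 0.0705 0.0667
7.9333 [ 0.5359 -0.1624  0.0573] [-0.93  0.28 -0.02]
```

Front at 0.1535, still level. Repeat.

Call:
{"api": "apply_moves", "payload": {
  "plan": [
    {"dp": [0,0.2,0],"delta_rot": [0,0,0],"hand": -1},
    {"dp": [0,0.1,0],"delta_rot": [0,0,0],"hand": -1},
    {"dp": [0,0.1,0],"delta_rot": [0,0,0],"hand": -1},
    {"dp": [0,0,0],"delta_rot": [0,0,0],"hand": -1},
    {"dp": [0,-0.24,0],"delta_rot": [0,0,0],"hand": -1},
    {"dp": [0,0,0],"delta_rot": [0,0,0],"hand": -1},
    {"dp": [0,0,0],"delta_rot": [0,0,0],"hand": -1},
    {"dp": [0,0,0],"delta_rot": [0,0,0],"hand": -1},
    {"dp": [0,0.2,0],"delta_rot": [0,0,0],"hand": -1},
    {"dp": [0,0.1,0],"delta_rot": [0,0,0],"hand": -1},
    {"dp": [0,0.1,0],"delta_rot": [0,0,0],"hand": -1},
    {"dp": [0,0,0],"delta_rot": [0,0,0],"hand": -1},
    {"dp": [0,-0.24,0],"delta_rot": [0,0,0],"hand": -1},
    {"dp": [0,0,0],"delta_rot": [0,0,0],"hand": -1},
    {"dp": [0,0,0],"delta_rot": [0,0,0],"hand": -1},
    {"dp": [0,0,0],"delta_rot": [0,0,0],"hand": -1}
  ]
}}

```text
time_s: 9.27
eef_pos: [0.5359, -0.1545, 0.0573]
orientation: [[-0.02, 1.0, -0.0], [1.0, 0.02, 0.0], [0.0, -0.0, -1.0]]
contact_force: [0.6, 0.5, -0.3]
width: 0.0003
finger_force: 0.0
```

```bash
python3 -c "
from h import *
beam()"
```

```text
y ext [-0.1593  0.1613] ptr y range -0.1074 -0.0775 n 62
tilt [-0.143   0.0736]
0.052 0.0515 0.1274 0.1274 0.1612 0.0803 0.091 0.0719 0.0718 0.0716 0.0712 0.0706 0.0705 0.0702 0.0703 0.0705 0.0695 0.0694 0.0688
9.3167 [ 0.5359 -0.1544  0.0573] [-0.6   0.09 -0.48]
```

Slight front-down slope: it may be starting to tip, so wait briefly and look again.

Call:
{"api": "apply_moves", "payload": {
  "plan": [
    {"dp": [0,-0.2,0],"delta_rot": [0,0,0],"hand": -1},
    {"dp": [0,0,0],"delta_rot": [0,0,0],"hand": -1},
    {"dp": [0,0,0],"delta_rot": [0,0,0],"hand": -1},
    {"dp": [0,0,0],"delta_rot": [0,0,0],"hand": -1},
    {"dp": [0,0,0],"delta_rot": [0,0,0],"hand": -1},
    {"dp": [0,0,0],"delta_rot": [0,0,0],"hand": -1}
  ]
}}

```text
time_s: 9.82
eef_pos: [0.536, -0.1594, 0.0574]
orientation: [[-0.02, 1.0, -0.0], [1.0, 0.02, 0.0], [0.0, -0.0, -1.0]]
contact_force: [0.4, -0.8, -0.7]
width: 0.0006
finger_force: 0.0
```

```bash
python3 -c "
from h import *
beam()"
```

```text
y ext [-0.1639  0.1613] ptr y range -0.0998 -0.0771 n 62
tilt [-0.1423  0.0733]
0.0516 0.0518 0.1281 0.1246 0.0735 0.0776 0.0915 0.0719 0.0717 0.0715 0.0713 0.0705 0.0704 0.0703 0.07 0.0703 0.0696 0.0696 0.0689
9.8667 [ 0.536  -0.1594  0.0575] [ 0.58 -0.3   0.31]
```

Held at a tiny tilt, so it is almost at balance. I'll take one 4 mm step.

Call:
{"api": "apply_moves", "payload": {
  "plan": [
    {"dp": [0,0.2,0],"delta_rot": [0,0,0],"hand": -1},
    {"dp": [0,0.2,0],"delta_rot": [0,0,0],"hand": -1},
    {"dp": [0,0.1,0],"delta_rot": [0,0,0],"hand": -1},
    {"dp": [0,0.1,0],"delta_rot": [0,0,0],"hand": -1},
    {"dp": [0,0,0],"delta_rot": [0,0,0],"hand": -1},
    {"dp": [0,-0.3,0],"delta_rot": [0,0,0],"hand": -1},
    {"dp": [0,0,0],"delta_rot": [0,0,0],"hand": -1},
    {"dp": [0,0,0],"delta_rot": [0,0,0],"hand": -1},
    {"dp": [0,0,0],"delta_rot": [0,0,0],"hand": -1},
    {"dp": [0,0,0],"delta_rot": [0,0,0],"hand": -1}
  ]
}}

```text
time_s: 10.7
eef_pos: [0.5359, -0.1519, 0.0573]
orientation: [[-0.02, 1.0, -0.0], [1.0, 0.02, 0.0], [0.0, -0.0, -1.0]]
contact_force: [1.0, -0.5, -0.4]
width: 0.0003
finger_force: 0.0
```

```bash
python3 -c "
from h import *
beam()"
```

```text
y ext [-0.1577  0.1321] ptr y range -0.1012 -0.0671 n 64
tilt [-0.1813  0.0741]
0.0518 0.0514 0.124 0.1283 0.1615 0.0867 0.1069 0.0825 0.0797 0.0772 0.0744 0.0716 0.0691 0.0666 0.0644 0.0624 0.0596 0.0571 0.0545
10.75 [ 0.5359 -0.1519  0.0574] [0.58 0.63 0.26]
```

Tipped: slope −0.127, resting on the rod and the rest. The balance point lies about 0–5 mm past the fulcrum. Next I raise the hand over the beam behind the pointer (fin centre y≈−0.08).

Call:
{"api": "apply_moves", "payload": {
  "plan": [
    {"dp": [0,-0.3,0],"delta_rot": [0,0,0],"hand": -1},
    {"dp": [0,0,0],"delta_rot": [0,0,0],"hand": -1},
    {"dp": [0,0,0.8],"delta_rot": [0,0,0],"hand": -1},
    {"dp": [0,0,0.8],"delta_rot": [0,0,0],"hand": -1},
    {"dp": [0,0,0.8],"delta_rot": [0,0,0],"hand": -1},
    {"dp": [0,0,0.7],"delta_rot": [0,0,0],"hand": -1},
    {"dp": [-0.04,0.6,0],"delta_rot": [0,0,0],"hand": -1},
    {"dp": [0,0.6,0],"delta_rot": [0,0,0],"hand": -1},
    {"dp": [0,0.7,0],"delta_rot": [0,0,0],"hand": -1},
    {"dp": [0,0,0],"delta_rot": [0,0,0],"hand": -1},
    {"dp": [0,0,-0.5],"delta_rot": [0,0,0],"hand": -1},
    {"dp": [0,0,-0.4],"delta_rot": [0,0,0],"hand": -1},
    {"dp": [0,0,-0.4],"delta_rot": [0,0,0],"hand": -1},
    {"dp": [0,0,0],"delta_rot": [0,0,0],"hand": -1},
    {"dp": [0,0,0],"delta_rot": [0,0,0],"hand": -1}
  ]
}}

```text
time_s: 12.0
eef_pos: [0.534, -0.112, 0.1008]
orientation: [[-0.019, 1.0, -0.003], [1.0, 0.019, 0.001], [0.001, -0.003, -1.0]]
contact_force: [-0.0, 0.1, 0.6]
width: 0.0005
finger_force: 0.0
```

```bash
python3 -c "
from h import *
beam('pics/s1.png');p=cv2.imread('pics/s1.png');cv2.imwrite('pics/s1c.png',cv2.resize(p[140:320,170:390],(733,600)))"
```

```text
y ext [-0.1281  0.1314] ptr y range -0.0999 -0.0696 n 67
tilt [-0.3347  0.0799]
0.0518 0.0519 0.0521 0.0525 0.0893 0.1643 0.1059 0.0825 0.0796 0.0772 0.0746 0.0717 0.0692 0.0667 0.0644 0.0626 0.0598 0.057 0.0542
12.05 [ 0.5347 -0.1122  0.1017] [ 0.1  -0.18  0.03]
```

View pics/s1c.png

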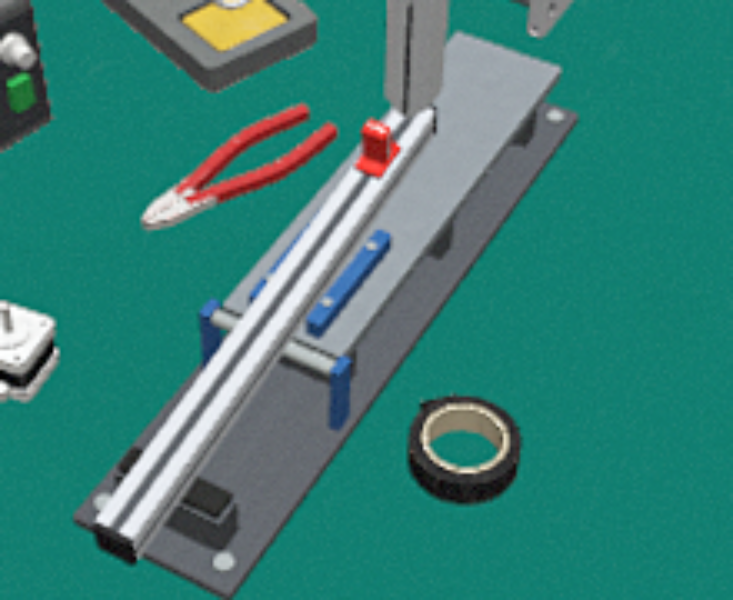

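The beam lies tipped on the rest with the fingers just behind the pointer fin at crop (378,140). Bystanders are undisturbed. Now pushing the pointer along the slope.

Call:
{"api": "apply_moves", "payload": {
  "plan": [
    {"dp": [0,0.2,-0.03],"delta_rot": [0,0,0],"hand": -1},
    {"dp": [0,0.2,-0.03],"delta_rot": [0,0,0],"hand": -1},
    {"dp": [0,0.2,-0.03],"delta_rot": [0,0,0],"hand": -1},
    {"dp": [0,0.2,-0.03],"delta_rot": [0,0,0],"hand": -1},
    {"dp": [0,0.2,-0.03],"delta_rot": [0,0,0],"hand": -1},
    {"dp": [0,0.2,-0.03],"delta_rot": [0,0,0],"hand": -1},
    {"dp": [0,0.2,-0.03],"delta_rot": [0,0,0],"hand": -1},
    {"dp": [0,0.2,-0.03],"delta_rot": [0,0,0],"hand": -1},
    {"dp": [0,0.2,-0.03],"delta_rot": [0,0,0],"hand": -1},
    {"dp": [0,0.2,-0.03],"delta_rot": [0,0,0],"hand": -1},
    {"dp": [0,0.2,-0.03],"delta_rot": [0,0,0],"hand": -1},
    {"dp": [0,0.2,-0.03],"delta_rot": [0,0,0],"hand": -1},
    {"dp": [0,0.2,-0.03],"delta_rot": [0,0,0],"hand": -1},
    {"dp": [0,0,0],"delta_rot": [0,0,0],"hand": -1}
  ]
}}

```text
time_s: 13.22
eef_pos: [0.5348, -0.046, 0.0924]
orientation: [[-0.021, 1.0, -0.001], [1.0, 0.021, 0.0], [0.001, -0.001, -1.0]]
contact_force: [-0.2, 0.8, 0.2]
width: 0.0006
finger_force: 0.0
```

```bash
python3 -c "
from h import *
beam()"
```

```text
y ext [-0.1301  0.1325] ptr y range -0.0448 -0.0207 n 72
tilt [-0.229   0.0884]
None 0.0517 0.0516 0.0532 0.0888 0.087 0.0839 0.1087 0.1597 0.2148 0.0745 0.0715 0.0691 0.0668 0.0643 0.0624 0.0596 0.0569 0.0542
13.2667 [ 0.5348 -0.0464  0.0925] [-0.54  0.33 -0.44]
```

Call:
{"api": "apply_moves", "payload": {
  "plan": [
    {"dp": [0,0.2,-0.03],"delta_rot": [0,0,0],"hand": -1},
    {"dp": [0,0.2,-0.03],"delta_rot": [0,0,0],"hand": -1},
    {"dp": [0,0.2,-0.03],"delta_rot": [0,0,0],"hand": -1},
    {"dp": [0,0.2,-0.03],"delta_rot": [0,0,0],"hand": -1},
    {"dp": [0,0.2,-0.03],"delta_rot": [0,0,0],"hand": -1},
    {"dp": [0,0.2,-0.03],"delta_rot": [0,0,0],"hand": -1},
    {"dp": [0,0.2,-0.03],"delta_rot": [0,0,0],"hand": -1},
    {"dp": [0,0.2,-0.03],"delta_rot": [0,0,0],"hand": -1},
    {"dp": [0,0.2,-0.03],"delta_rot": [0,0,0],"hand": -1},
    {"dp": [0,0.2,-0.03],"delta_rot": [0,0,0],"hand": -1},
    {"dp": [0,0.2,-0.03],"delta_rot": [0,0,0],"hand": -1},
    {"dp": [0,0.2,-0.03],"delta_rot": [0,0,0],"hand": -1},
    {"dp": [0,0.14,-0.03],"delta_rot": [0,0,0],"hand": -1},
    {"dp": [0,0,0],"delta_rot": [0,0,0],"hand": -1},
    {"dp": [0,-0.3,0],"delta_rot": [0,0,0],"hand": -1},
    {"dp": [0,-0.3,0.3],"delta_rot": [0,0,0],"hand": -1},
    {"dp": [0,-0.3,1],"delta_rot": [0,0,0],"hand": -1},
    {"dp": [0,-0.3,1],"delta_rot": [0,0,0],"hand": -1},
    {"dp": [0,-0.3,1],"delta_rot": [0,0,0],"hand": -1},
    {"dp": [0,-0.5,1],"delta_rot": [0,0,0],"hand": -1}
  ]
}}

```text
time_s: 14.93
eef_pos: [0.5349, -0.0344, 0.1923]
orientation: [[-0.02, 1.0, 0.0], [1.0, 0.02, -0.0], [-0.0, 0.0, -1.0]]
contact_force: [0.4, 0.5, 0.1]
width: 0.0008
finger_force: 0.0
```

Call:
{"api": "apply_moves", "payload": {
  "plan": [
    {"dp": [0,-1,0],"delta_rot": [0,0,0],"hand": -1},
    {"dp": [0,-1,0],"delta_rot": [0,0,0],"hand": -1},
    {"dp": [0,-1,0],"delta_rot": [0,0,0],"hand": -1},
    {"dp": [0,-1,0],"delta_rot": [0,0,0],"hand": -1},
    {"dp": [0,-1,0],"delta_rot": [0,0,0],"hand": -1},
    {"dp": [0,0,0],"delta_rot": [0,0,0],"hand": -1},
    {"dp": [0,0,0],"delta_rot": [0,0,0],"hand": -1}
  ]
}}

```text
time_s: 15.52
eef_pos: [0.5348, -0.1602, 0.191]
orientation: [[-0.017, 1.0, 0.001], [1.0, 0.017, -0.0], [-0.0, 0.001, -1.0]]
contact_force: [0.4, 0.7, 0.5]
width: 0.0003
finger_force: 0.0
```

```bash
cat > m.py <<'E'
from h import *
beam('pics/s2.png');p=cv2.imread('pics/s2.png');cv2.imwrite('pics/s2c.png',cv2.resize(p[140:320,170:390],(733,600)))
m=camera_model('side');_,d=snapshot('side');V,U=np.mgrid[140:320,170:390];V=V.ravel();U=U.ravel()
P=np.array([dep(m,d,u,v) for u,v in zip(U,V)]);C=p[V,U].astype(int)
r=(C[:,2]>110)&(C[:,1]<90)&(C[:,0]<90)&(abs(P[:,0]-.534)<.02)&(P[:,2]>.06)
th=.127;c,s=np.cos(th),np.sin(th)
a=(P[r,1]-.027)*c-(P[r,2]-.05)*s;h=(P[r,1]-.027)*s+(P[r,2]-.05)*c
print('along beam rel fulcrum: foot',a.min(),a.max(),'fin',a[h>.03].min(),a[h>.03].max(),'top med',np.median(a[h>.043]),'h',h.max())
E
python3 m.py
```

```text
y ext [-0.1298  0.1331] ptr y range 0.0196 0.043 n 71
tilt [-0.1035  0.0731]
0.0521 0.0519 0.0521 0.0524 0.089 0.0865 0.0843 0.0823 0.0793 0.0772 0.0745 0.0716 0.0886 0.0666 0.0646 0.0626 0.0598 0.0571 0.0543
15.5667 [ 0.5348 -0.1591  0.1908] [ 0.4   0.09 -0.02]
along beam rel fulcrum: foot -0.01450224511452659 0.012527826352825046 fin -0.004318644084111918 0.0069910896754612145 top med 0.0038073784029149117 h 0.04742709421662646
```

View pics/s2c.png

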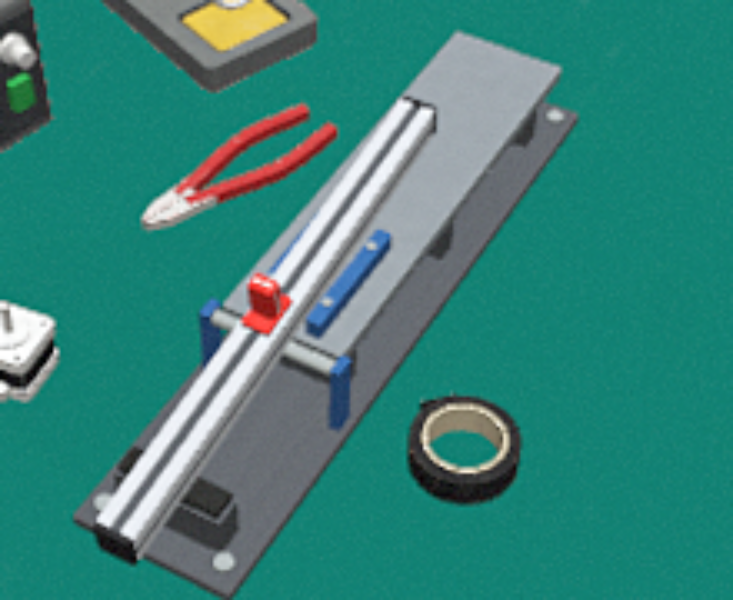

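The pointer stands about 1.5 mm past the fulcrum, with the balance point at about 0–5 mm. The beam is still tipped and unmoved, so I'm handing in.

```bash
python3 -c "
from cell import *
print(hand_in())"
```

```text
the job is handed in; nothing more can be done
None
```

I handed the job in after about 15.6 s of robot time. The beam lies tipped by itself on the rod and rest, with the pointer about 1.5 mm past the fulcrum (balance point estimated 0–5 mm past it). The cutters, motor and tape look undisturbed in the last picture; hand-in returned no verdict.

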